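# Post the returned scrapers handle first

### The job

Put all the hand scrapers waiting in the low pigeonhole rack into the blue returns box: post each one handle first, never blade first, over the sill and through the sprung flap, which it pushes open itself, until it lies wholly inside and the flap has swung shut. Only the handles stick out of the rack, so each will have to be drawn out, laid on the bench and taken again by its blade. Leave the aerosol can, the sealant cartridge and the carton where they are.

Things in the scene. Friction and masses are not known exactly. Their poses are not given: they have to be found in the camera images.
- wide_scraper_mid (a point): wide scraper: rigid hand scraper 185 mm long, 150 g; black handle 105 x 34 x 24 mm thick, steel blade 80 x 48 x 6 mm thick on the handle's centre line, so lying flat the blade floats 9 mm above the bench. Point: middle of the length, half-way up (12 mm). Own x runs from handle to blade, z out of the flat. It balances on the handle, near the blade. Safe to hold by the blade's edges
- wide_scraper_butt (a point): end of the wide scraper's handle, on its centre line; same axes
- wide_scraper_tip (a point): end of the wide scraper's blade, on its centre line; same axes
- medium_scraper_mid (a point): medium scraper: rigid hand scraper 195 mm long, 150 g; black handle 110 x 34 x 24 mm thick, steel blade 85 x 34 x 6 mm thick on the handle's centre line, so lying flat the blade floats 9 mm above the bench. Point: middle of the length, half-way up (12 mm). Own x runs from handle to blade, z out of the flat. It balances on the handle, near the blade. Safe to hold by the blade's edges
- medium_scraper_butt (a point): end of the medium scraper's handle, on its centre line; same axes
- medium_scraper_tip (a point): end of the medium scraper's blade, on its centre line; same axes
- narrow_scraper_mid (a point): narrow scraper: rigid hand scraper 200 mm long, 150 g; black handle 105 x 34 x 24 mm thick, steel blade 95 x 24 x 6 mm thick on the handle's centre line, so lying flat the blade floats 9 mm above the bench. Point: middle of the length, half-way up (12 mm). Own x runs from handle to blade, z out of the flat. It balances on the handle, near the blade. Safe to hold by the blade's edges
- narrow_scraper_butt (a point): end of the narrow scraper's handle, on its centre line; same axes
- narrow_scraper_tip (a point): end of the narrow scraper's blade, on its centre line; same axes
- rack: low grey rack with three pigeonholes, 140 mm deep, 294 wide, without a floor; origin on the bench under its centre, x from open front (x = -70 mm) to back stop (+64 mm), y along the row. The board over the bays is 14 mm thick, its top 56 mm above the bench; blue bins on it, 50 mm behind the front edge, reach 121 mm high
- bay0 (a point): middle of a bay's open front, 12 mm above the bench (bay at y = -88 mm in the rack; 58 mm wide, 42 mm high; same axes as the rack). It may be empty; else a scraper lies in it on the bench, blade inwards, with 60 to 90 mm of handle sticking out in front
- bay1 (a point): middle of a bay's open front, 12 mm above the bench (bay at y = 0 mm in the rack; 58 mm wide, 42 mm high; same axes as the rack). It may be empty; else a scraper lies in it on the bench, blade inwards, with 60 to 90 mm of handle sticking out in front
- bay2 (a point): middle of a bay's open front, 12 mm above the bench (bay at y = 88 mm in the rack; 58 mm wide, 42 mm high; same axes as the rack). It may be empty; else a scraper lies in it on the bench, blade inwards, with 60 to 90 mm of handle sticking out in front
- box: blue returns box with a fixed clear roof, 310 mm deep, 182 wide, 162 high; origin on the bench under the middle of its front face; x is the posting direction (into the box), z up. Slot 170 mm wide, from the sill up to the flap's hinge (152 mm above the bench, x = 31 mm). The roof starts at x = 27 mm. The slick floor inside is 4 mm above the bench
- sill (a point): middle of the sill's front edge, 100 mm above the bench; same axes as the box. The sill is the top of the 6 mm thick, slick plastic front wall; no shelf in front, a drop behind. 20 mm behind it is open above, so shut fingers can push in from behind a scraper whose tail still rests on the sill
- flap (a joint): aluminium flap in the slot, 158 mm wide, 50 mm high, hung from its top edge, opens only inwards; 0 rad = hanging shut, 1.5 = fully open. A light spring (under 1 N at its lower edge) shuts it; the thing posted pushes it open itself
- aerosol: bystander: aerosol can 64 mm across, 190 mm tall, standing on the bench; origin under its base
- cartridge: bystander: white sealant cartridge 50 mm across, 220 mm tall, standing; origin under its base
- carton: bystander: small cardboard carton 110 x 75 x 50 mm; origin under its centre
Mind the look-alikes: they are no part of the job. What is shaped like the part that bears narrow_scraper_mid but yellow is not meant. Leave any purple look-alike of the part that bears medium_scraper_mid alone.

How it is judged:
At the end, for the whole second after the job is handed in: Every scraper present lies at rest wholly inside the returns box (both its ends more than 3 mm behind the outer front face and below the roof) and the flap hangs shut (under 0.12 rad) (x of wide_scraper_tip in the frame of box between 0.003 and 0.31 m and x of wide_scraper_butt in the frame of box between 0.003 and 0.31 m and z of each of wide_scraper_tip, wide_scraper_butt, medium_scraper_tip, medium_scraper_butt, narrow_scraper_tip, narrow_scraper_butt in the frame of box below 0.15 m and y of wide_scraper_mid in the frame of box between -0.09 and 0.09 m and linear speed of each of wide_scraper, medium_scraper, narrow_scraper below 0.05 m/s and x of medium_scraper_tip in the frame of box between 0.003 and 0.31 m and x of medium_scraper_butt in the frame of box between 0.003 and 0.31 m and y of medium_scraper_mid in the frame of box between -0.09 and 0.09 m and x of narrow_scraper_tip in the frame of box between 0.003 and 0.31 m and x of narrow_scraper_butt in the frame of box between 0.003 and 0.31 m and y of narrow_scraper_mid in the frame of box between -0.09 and 0.09 m and value of joint flap below 0.12 rad); the robot touches nothing.
It fails at once if the wide scraper goes through the slot blade first (x of wide_scraper_tip in the frame of box between 0.045 and 0.3 m and z of wide_scraper_tip in the frame of box below 0.15 m and y of wide_scraper_tip in the frame of box between -0.085 and 0.085 m and x of wide_scraper_butt in the frame of box below 0 m).
It fails at once if the medium scraper goes through the slot blade first (x of medium_scraper_tip in the frame of box between 0.045 and 0.3 m and z of medium_scraper_tip in the frame of box below 0.15 m and y of medium_scraper_tip in the frame of box between -0.085 and 0.085 m and x of medium_scraper_butt in the frame of box below 0 m).
It fails at once if the narrow scraper goes through the slot blade first (x of narrow_scraper_tip in the frame of box between 0.045 and 0.3 m and z of narrow_scraper_tip in the frame of box below 0.15 m and y of narrow_scraper_tip in the frame of box between -0.085 and 0.085 m and x of narrow_scraper_butt in the frame of box below 0 m).
It fails at once if the aerosol can, the cartridge or the carton is knocked over or pushed more than 3 cm (distance of any of aerosol, cartridge, carton from where it was at the start of the episode above 0.03 m).
Of wide_scraper, medium_scraper, narrow_scraper only 2 to 3 are there at a start; the rules pass over those that are not, and their reading is None.
At some moment in a run one of wide_scraper, medium_scraper, narrow_scraper may be knocked a few centimetres aside while the robot is not near it.
Once in a run the grip may slacken for a moment while it holds something.
It also fails if it takes over 210 s, if anything falls off the work surface, if the arm or the gripper's body presses on something with over 40 N, if the wrist force passes 120 N, or if a joint passes its speed limit or range.

### The arm

A 6-joint arm with a two-finger parallel gripper is mounted at the origin on the work surface. World frame = base frame: x ahead of the robot, y to its left, z up, the work surface at z = 0. Lengths are in m, angles in rad, forces in N, time in s.
With the tool pointing down it reaches from about 0.25 to 0.725 m from the base axis. Payload 9.7 kg.
Tool frame: the origin (TCP) lies midway between the tips of the shut fingers; the grasp point (between the pads) lies 19 mm behind it; x points along the fingers, y is the direction in which the jaws open and shut, and the axes are right-handed (so a half turn about x gives the same grasp; the last joint's range is limited). The gripper opens to 85 mm and grips with 20 to 120 N. Pads are 22 mm wide; open, the fingers measure 114 mm over their backs; the gripper's body (76 mm by 85 mm) begins 54 mm behind the grasp point. The pads swing forward as they close: fully open they stand 13 mm farther back than shut.
Start: joints at [1.328, 0.087, 0.176, 1.66, 0, 1.571], TCP at [0.132, 0.534, 0.231] pointing down, gripper open.
Joint ranges: [-3.13, 3.13], [-0.85, 1.81], [-1.15, 1.24], [-2.2, 2.28], [-1.44, 1.52], [-3.14, 3.14]. Speed limits (rad/s): [2.22, 2.22, 2.57, 3.14, 3.14, 3.14].

### API

Orientations are given as a unit quaternion [w, x, y, z].
In Python, from workcell import readout, eyes, order gives the robot as it stands.
- The arm moves only by the shell command python3 -m pendant 'ROWS' [FORCE]. ROWS is JSON, a list of rows, each a list of 7 numbers: the shift along the tool's x, y, z in cm, then the turn, a rotation vector about the tool's x, y, z in degrees, then the closure, from 0 (fully open) to 1 (shut). In form: [[x, y, z, rx, ry, rz, jaw], ...]. A call has 1 to 20 rows; each row shifts and turns the commanded pose from where the row before left it, along the tool's axes as they then stand; what a row does not reach is not made up. A row lasts 1/12 s, in which the tool goes at most 41.7 mm and 7.16 degrees, less where a joint would pass 70% of its speed; a pose out of reach is approached as far as the arm can. A call with a gripper value outside its range is refused whole. The fingers move at their own pace and stop on an object; FORCE is the grip in N (left out, the last holds). Time passes only in rows, so rows that do not move let the fingers close. It gives the time, the measured TCP pose, the force and the opening at its end, in the units of the state.
- readout.get_state(): the state, without advancing time (a new reading comes with each control period).
- eyes.camera(name): name is "side" or "top"; returns a dict with "img" (400x640x3 uint8, red, green, blue), "camera_matrix" (3x3 intrinsics, pixels), "T" (4x4, takes a point from camera to world coordinates). Camera axes: x right, y down, z forward; pixel columns grow to the right and rows downward; lengths in m; the calibration is good to about 2 mm. A picture is of the moment at which its call begins. There is no depth.
- order.job_done(): hands the job in, once; it reports no verdict.
Trained networks look in the newest picture that a camera, given by its name, has taken for a name from the list of things; names that differ only in an ending like _2 or _b are one class to them, and where a whole thing is asked for, a point or a joint stands for the part that bears it (a point fixed in the world has none). Each returns a list of dicts, best first, with "conf" (0 to 1); they miss things now and then, are a little off and sometimes report something else, mostly with a low value. They report only what shows in the picture. A call takes as long as a camera call. They do not tell look-alikes from the thing itself.
- eyes.look_for(camera, query): "box" ([left, top, right, bottom] as shares, 0 to 1, of the picture: columns of its width, rows of its height, round what is visible of it).
- eyes.regions_of(camera, query): "region" (400x640 bool, what is visible of it) and "box" ([left, top, right, bottom] as shares, 0 to 1, of the picture: columns of its width, rows of its height, round what is visible of it).
The state is a dict: "time": time; "q": joint angles; "joint_vel": joint speeds; "joint_torque": joint torques, N m; "tool_pos": TCP position; "tool_rot": TCP orientation; "force": force on the tool from outside, world axes, zero at the start; "wrist_torque": the same for the moment, N m; "opening": finger opening in m.
Only numpy, scipy, OpenCV 4.12 (cv2) and the standard library are available. Lean on these libraries where they do the work, as an engineer would, in place of code of your own. Each camera call takes 0.05 s, during which the arm holds its last target. There are 200 camera calls.

## Working session

There is one attempt and no reset: what is moved stays moved. The work goes in short steps, Python scripts to look and compute and a shell command to move; the robot and the scene stay as the last step left them, time stands still between calls to the robot, and variables do not carry over. Pictures are saved under pics/ and viewed, about 12 in all and at most 16, crops included, and the job is handed in when it is done.

```bash
ls; mkdir -p pics
python3 - <<'E'
from workcell import readout, eyes, order
import cv2, numpy as np
s=readout.get_state(); print({k:np.round(v,3).tolist() for k,v in s.items()})
for n in ("top","side"):
    c=eyes.camera(n); cv2.imwrite(f"pics/{n}0.png",c["img"][:,:,::-1]); print(n,np.round(c["camera_matrix"],1).tolist(),np.round(c["T"],4).tolist())
    for q in ("wide_scraper_mid","medium_scraper_mid","narrow_scraper_mid","rack","box","aerosol","cartridge","carton","flap"):
        print(q,[(round(d["conf"],2),(np.array(d["box"])*[640,400,640,400]).round().tolist()) for d in eyes.look_for(n,q)[:4]])
E
```

```text
pics
{'time': 0.0, 'q': [1.328, 0.087, 0.175, 1.66, -0.0, 1.571], 'joint_vel': [0.0, -0.001, 0.0, 0.002, -0.002, -0.0], 'joint_torque': [0.003, -52.039, 46.48, 0.016, 0.0, 0.0], 'tool_pos': [0.132, 0.534, 0.231], 'tool_rot': [0.702, 0.085, 0.702, -0.086], 'force': [-0.393, -0.355, 0.057], 'wrist_torque': [0.031, 0.056, 0.038], 'opening': 0.086}
top [[395.7, 0.0, 322.4], [0.0, 395.7, 199.7], [0.0, 0.0, 1.0]] [[-0.004, -0.9868, 0.162, 0.3295], [-0.9999, 0.0061, 0.0126, -0.1368], [-0.0134, -0.1619, -0.9867, 1.0697], [0.0, 0.0, 0.0, 1.0]]
wide_scraper_mid []
medium_scraper_mid [(0.87, [368.0, 312.0, 443.0, 346.0])]
narrow_scraper_mid [(0.95, [306.0, 199.0, 338.0, 219.0]), (0.89, [453.0, 204.0, 502.0, 269.0])]
rack [(0.68, [328.0, 118.0, 426.0, 257.0]), (0.68, [310.0, 199.0, 339.0, 214.0])]
box [(0.95, [52.0, 145.0, 209.0, 241.0])]
aerosol []
cartridge [(0.94, [292.0, 63.0, 316.0, 112.0]), (0.39, [308.0, 199.0, 338.0, 218.0])]
carton [(0.58, [187.0, 86.0, 231.0, 136.0]), (0.19, [173.0, 164.0, 190.0, 230.0])]
flap [(0.78, [170.0, 164.0, 190.0, 231.0]), (0.72, [329.0, 117.0, 425.0, 257.0]), (0.54, [243.0, 65.0, 280.0, 117.0])]
side [[453.0, 0.0, 314.4], [0.0, 453.0, 206.2], [0.0, 0.0, 1.0]] [[0.8823, -0.3583, 0.3054, 0.1306], [-0.4707, -0.6645, 0.5804, -0.7962], [-0.005, -0.6558, -0.7549, 0.9848], [0.0, 0.0, 0.0, 1.0]]
wide_scraper_mid []
medium_scraper_mid [(0.77, [225.0, 306.0, 250.0, 392.0]), (0.64, [278.0, 231.0, 296.0, 252.0])]
narrow_scraper_mid [(0.81, [327.0, 364.0, 421.0, 392.0]), (0.7, [302.0, 218.0, 326.0, 237.0]), (0.65, [415.0, 216.0, 481.0, 239.0])]
rack [(0.92, [281.0, 201.0, 422.0, 317.0])]
box [(0.66, [208.0, 62.0, 296.0, 171.0])]
aerosol [(0.83, [364.0, 108.0, 388.0, 168.0]), (0.39, [319.0, 115.0, 358.0, 145.0])]
cartridge [(0.8, [390.0, 133.0, 409.0, 191.0]), (0.62, [300.0, 216.0, 325.0, 237.0])]
carton [(0.55, [319.0, 116.0, 358.0, 146.0])]
flap [(0.75, [239.0, 110.0, 289.0, 138.0])]
```

View pics/top0.png

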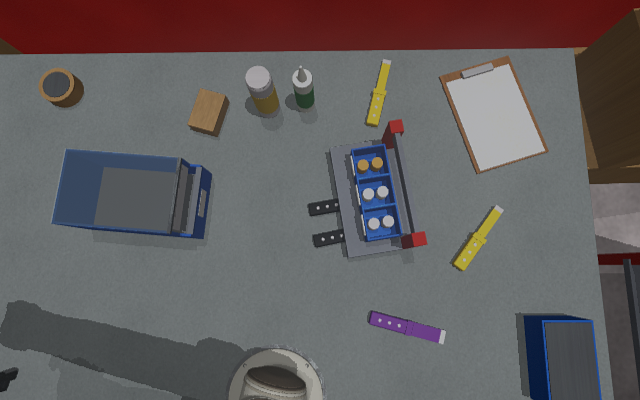

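View pics/side0.png

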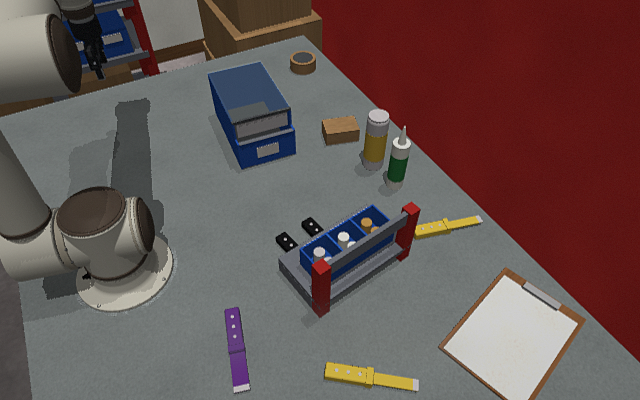

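Top view: two black handles stick out at about (323,207) and (328,239). The look-alikes are yellow at (380,93) and (479,238), and purple at (407,327). The box front faces right at about (208,210). I'll choose the black ones and check them in a close crop.

```bash
cat > h.py <<'E'
from workcell import readout, eyes, order
import cv2, numpy as np
from scipy.spatial.transform import Rotation as R
def unp(c,uv,z):
    uv=np.atleast_2d(np.array(uv,float)); K=np.array(c["camera_matrix"]);T=np.array(c["T"])
    d=np.c_[uv,np.ones(len(uv))]@np.linalg.inv(K).T@T[:3,:3].T
    o=T[:3,3]; return o+d*((z-o[2])/d[:,2])[:,None]
def proj(c,P):
    K=np.array(c["camera_matrix"]);T=np.array(c["T"])
    p=(np.atleast_2d(P)-T[:3,3])@T[:3,:3]@K.T; return p[:,:2]/p[:,2:]
def crop(c,l,t,r,b,k,name):
    cv2.imwrite("pics/"+name,cv2.resize(c["img"][t:b,l:r,::-1],None,fx=k,fy=k,interpolation=cv2.INTER_CUBIC))
E
python3 - <<'E'
from h import *
c=eyes.camera("top")
a=cv2.resize(c["img"][110:270,300:440],None,fx=3,fy=3,interpolation=cv2.INTER_CUBIC)
b=cv2.resize(c["img"][135:255,45:225],None,fx=2,fy=2,interpolation=cv2.INTER_CUBIC)
im=np.zeros((480,790,3),np.uint8); im[:,:420]=a; im[:240,425:785]=b
cv2.imwrite("pics/crop1.png",im[:,:,::-1])
img=c["img"].astype(int); m=(img.max(2)<60); m[:, :300]=0; m[:,350:]=0; m[:190]=0;m[260:]=0
n,l,st,ce=cv2.connectedComponentsWithStats(m.astype(np.uint8))
for i in range(1,n):
    if st[i,4]>40:
        pts=np.argwhere(l==i)[:,::-1]; print(st[i],ce[i]); w=unp(c,pts,0.024); r=cv2.minAreaRect((w[:,:2]*1000).astype(np.float32)); print(np.round(r[0],1),np.round(r[1],1),r[2])
E
```

```text
[308 198  32  18 346] [323.48843931 207.17052023]
[ 480.9 -126.8] [35.5 81.6] 10.58098316192627
[313 228  33  19 350] [328.61714286 237.86      ]
[ 398.7 -139.9] [35.2 83. ] 13.279609680175781
```

View pics/crop1.png

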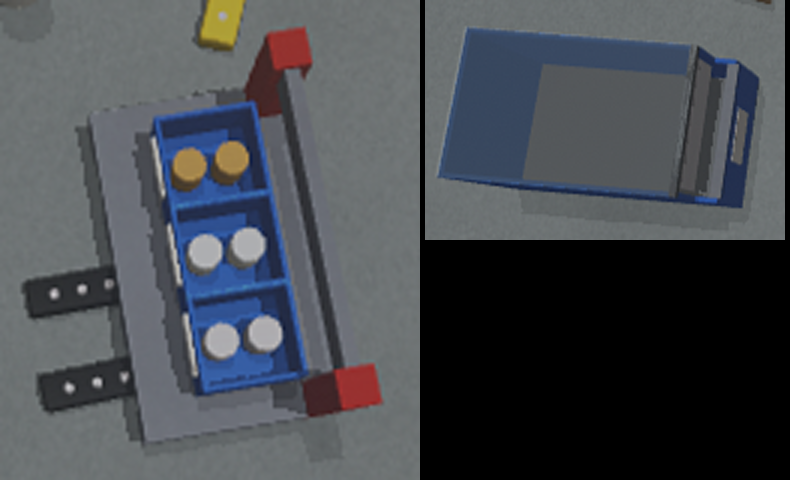

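Run:
```python
from h import *
c=eyes.camera("top")
B=lambda p:np.array([45+(p[0]-425)/2-.25,135+p[1]/2-.25])
A=lambda p:np.array([300+p[0]/3-.33,110+p[1]/3-.33])
for n,p,z in [("bot1",B((758,76)),0),("bot2",B((742,207)),0),("sill1",B((736,64)),.1),("sill2",B((719,202)),.1),("rf1",B((694,45)),.162),("rf2",B((680,195)),.162),("rb1",B((467,28)),.162),("rb2",B((440,178)),.162),("rk1",A((90,113)),.056),("rk2",A((147,441)),.056)]:
    print(n,np.round(unp(c,p,z)[0]*1000,1))
s=eyes.camera("side")
for n,q in (("top","carton"),("side","aerosol"),("side","cartridge"),("top","cartridge"),("side","carton")):
    for d in eyes.look_for(n,q)[:1]:
        b=np.array(d["box"])*[640,400,640,400]; print(n,q,np.round(unp(c if n=="top" else s,[(b[0]+b[2])/2,b[3]],0)[0]*1000))
crop(s,200,50,430,330,2,"sidecrop.png")
```

```text
bot1 [583.  185.7   0. ]
bot2 [401.4 199.9   0. ]
sill1 [575.1 184.1 100. ]
sill2 [400.9 197.1 100. ]
rf1 [583.  214.9 162. ]
rf2 [404.6 221.3 162. ]
rb1 [606.1 489.4 162. ]
rb2 [425.8 502.7 162. ]
rk1 [ 636.7 -143.7   56. ]
rk2 [ 349.2 -189.9   56. ]
top carton [687. 198.   0.]
side aerosol [768.   1.  -0.]
side cartridge [ 774. -106.    0.]
top cartridge [752. -73.   0.]
side carton [723. 157.   0.]
```

```bash
cat >> h.py <<'E'
def plan(axis,*targets):
    """axis: world xy of scraper x-axis; tool z or -z along it, x down. prints turn (deg, tool) and shifts (cm, turned tool frame)"""
    s=readout.get_state(); w,x,y,z=s["tool_rot"]; R0=R.from_quat([x,y,z,w]); p=np.array(s["tool_pos"])
    a=np.array([axis[0],axis[1],0.]);a/=np.linalg.norm(a)
    best=None
    for sg in (1,-1):
        X=np.array([0,0,-1.]);Z=sg*a;Y=np.cross(Z,X); R1=R.from_matrix(np.c_[X,Y,Z]); rv=(R0.inv()*R1).as_rotvec(degrees=True)
        if best is None or np.linalg.norm(rv)<np.linalg.norm(best[0]): best=(rv,R1,sg)
        print("option",sg,np.round(rv,1), "q6",round(s["q"][5],2))
    rv,R1,sg=best; print("pos",np.round(p,4),"chosen",sg)
    for t in targets:
        print(np.round(t,3),"shift cm",np.round(R1.inv().apply(np.array(t)-p)*100,2)); p=np.array(t)
E
python3 - <<'E'
from h import *
plan((0.158,-0.987),(0.478,-0.105,0.231),(0.478,-0.105,0.10),(0.478,-0.105,0.003))
plan((-0.158,0.987),(0.394,-0.117,0.231))
E
```

```text
option 1 [67. -0.  0.] q6 1.57
option -1 [-113.   -0.   -0.] q6 1.57
pos [0.1322 0.5339 0.2313] chosen 1
[ 0.478 -0.105  0.231] shift cm [3.000e-02 2.404e+01 6.855e+01]
[ 0.478 -0.105  0.1  ] shift cm [13.1 -0.  -0. ]
[ 0.478 -0.105  0.003] shift cm [ 9.7 -0.  -0. ]
option 1 [-113.   -0.   -0.] q6 1.57
option -1 [67. -0.  0.] q6 1.57
pos [0.1322 0.5339 0.2313] chosen -1
[ 0.394 -0.117  0.231] shift cm [3.000e-02 1.556e+01 6.841e+01]
```

View pics/sidecrop.png

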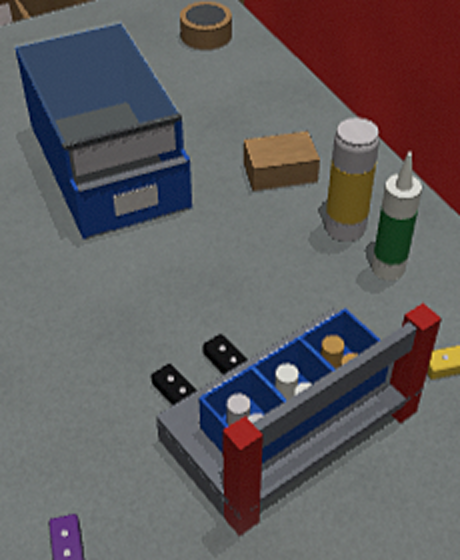

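```bash
python3 -m pendant '[[0,0,0,6.7,0,0,0],[0,0,0,6.7,0,0,0],[0,0,0,6.7,0,0,0],[0,0,0,6.7,0,0,0],[0,0,0,6.7,0,0,0],[0,0,0,6.7,0,0,0],[0,0,0,6.7,0,0,0],[0,0,0,6.7,0,0,0],[0,0,0,6.7,0,0,0.2],[0,0,0,6.7,0,0,0.35]]'; python3 -m pendant '[[0,1.3,3.8,0,0,0,0.35],[0,1.3,3.8,0,0,0,0.35],[0,1.3,3.8,0,0,0,0.35],[0,1.3,3.8,0,0,0,0.35],[0,1.3,3.8,0,0,0,0.35],[0,1.3,3.8,0,0,0,0.35],[0,1.3,3.8,0,0,0,0.35],[0,1.3,3.8,0,0,0,0.35],[0,1.3,3.8,0,0,0,0.35],[0,1.3,3.8,0,0,0,0.35],[0,1.3,3.8,0,0,0,0.35],[0,1.3,3.8,0,0,0,0.35],[0,1.3,3.8,0,0,0,0.35],[0,1.3,3.8,0,0,0,0.35],[0,1.3,3.8,0,0,0,0.35],[0,1.3,3.8,0,0,0,0.35],[0,1.3,3.8,0,0,0,0.35],[0,1.3,3.8,0,0,0,0.35],[0,0.5,0.2,0,0,0,0.35],[0,0,0,0,0,0,0.35]]'
python3 - <<'E'
from h import *
plan((0.158,-0.987),(0.477,-0.105,0.10),(0.477,-0.105,0.003))
E
```

```text
time: 2.23
tool_pos: [0.1322, 0.5339, 0.2313]
tool_rot: [0.537, 0.46, 0.537, -0.46]
force: [-0.4, -0.1, 0.2]
opening: 0.0638
time: 3.9
tool_pos: [0.4772, -0.1075, 0.2304]
tool_rot: [0.537, 0.459, 0.538, -0.46]
force: [-0.1, -0.1, 0.4]
opening: 0.0552
option 1 [-0.2 -0.   0.1] q6 1.19
option -1 [1.798e+02 1.000e-01 0.000e+00] q6 1.19
pos [ 0.4772 -0.1075  0.2304] chosen 1
[ 0.477 -0.105  0.1  ] shift cm [13.04  0.02 -0.25]
[ 0.477 -0.105  0.003] shift cm [ 9.7 -0.  -0. ]
```

```bash
python3 -m pendant '[[3.5,0,-0.25,0,0,0,0.35],[3.5,0,0,0,0,0,0.35],[3.5,0,0,0,0,0,0.35],[3,0,0,0,0,0,0.35],[2.5,0,0,0,0,0,0.35],[2,0,0,0,0,0,0.35],[2,0,0,0,0,0,0.35],[1.5,0,0,0,0,0,0.35],[1.2,0,0,0,0,0,0.35],[0,0,0,0,0,0,0.35],[0,0,0,0,0,0,1],[0,0,0,0,0,0,1],[0,0,0,0,0,0,1],[0,0,0,0,0,0,1],[0,0,0,0,0,0,1],[0,0,0,0,0,0,1]]' 60
```

```text
time: 5.23
tool_pos: [0.4771, -0.1033, 0.0058]
tool_rot: [0.539, 0.459, 0.537, -0.458]
force: [-0.7, 2.7, 7.3]
opening: 0.0331
```

```bash
python3 -m pendant '[[-0.3,0,0,0,0,0,1],[-0.2,0,0,0,0,0,1],[0,0,-1,0,0,0,1],[0,0,-1.5,0,0,0,1],[0,0,-1.5,0,0,0,1],[0,0,-1.5,0,0,0,1],[0,0,-1.5,0,0,0,1],[0,0,-1.5,0,0,0,1],[0,0,-1.5,0,0,0,1],[0,0,-1.5,0,0,0,1],[0,0,-1.5,0,0,0,1],[0,0,-1.5,0,0,0,1],[0,0,-1.5,0,0,0,1],[0,0,-1.5,0,0,0,1],[0,0,-1,0,0,0,1],[0,0,0,0,0,0,1]]'
python3 - <<'E'
from h import *
c=eyes.camera("top"); crop(c,240,120,420,270,4,"t2.png")
E
```

```text
time: 6.57
tool_pos: [0.4464, 0.081, 0.0092]
tool_rot: [0.538, 0.458, 0.539, -0.458]
force: [0.4, -0.6, -1.8]
opening: 0.0327
```

View pics/t2.png

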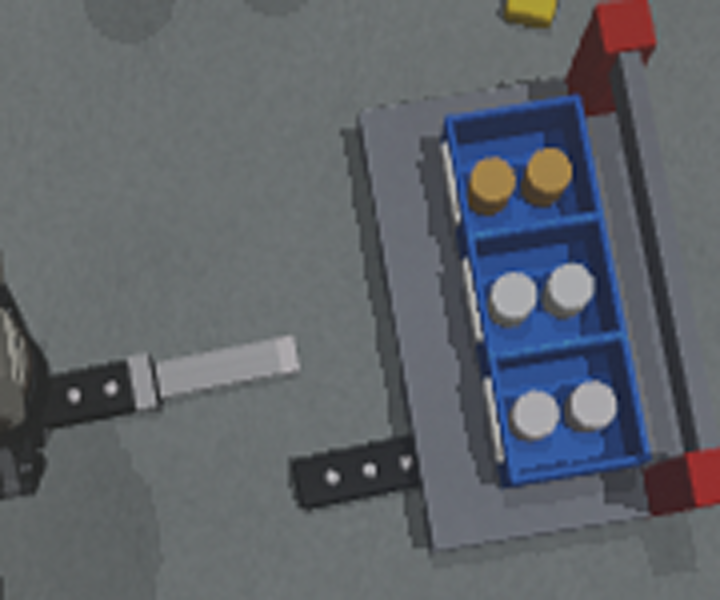

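```bash
python3 -m pendant '[[0.3,0,0,0,0,0,1],[0,0,0,0,0,0,1],[0,0,0,0,0,0,0.35],[0,0,0,0,0,0,0.35],[0,0,0,0,0,0,0.35],[0,0,0,0,0,0,0.35],[-2,0,0,0,0,0,0.35],[-3,0,0,0,0,0,0.35],[-3.5,0,0,0,0,0,0.35],[-3.5,0,-2,0,0,0,0.35],[-3,0,-4,0,0,0,0.35],[0,0,-4,0,0,0,0.35],[0,0,-4,0,0,0,0.35],[0,0,0,0,0,0,0.35]]'
cat >> h.py <<'E'
def scraper(c,roi):
    """roi l,t,r,b: fit blade/handle centre lines in the top picture"""
    l,t,r,b=roi; img=c["img"].astype(int); hsv=cv2.cvtColor(c["img"],cv2.COLOR_RGB2HSV)
    for nm,m,z in (("handle",img.max(2)<55,.024),("blade",img.min(2)>135,.015)):
        k=np.zeros_like(m);k[t:b,l:r]=m[t:b,l:r]
        n,lb,st,ce=cv2.connectedComponentsWithStats(k.astype(np.uint8))
        for i in np.argsort(-st[1:,4])[:2]+1:
            if st[i,4]<60: continue
            w=unp(c,np.argwhere(lb==i)[:,::-1],z)[:,:2]; u,s,v=np.linalg.svd(w-w.mean(0)); d=v[0]*np.sign(-v[0][1]); q=(w-w.mean(0))@d; y=(w-w.mean(0))@v[1]
            print(nm,st[i][:4],"n",st[i,4],"mid",w.mean(0).round(4),"dir",d.round(3),"len mm",(np.ptp(q)*1000).round(),"wid",(np.ptp(y)*1000).round(),"low/high end",(w.mean(0)+d*q.max()).round(4),(w.mean(0)+d*q.min()).round(4))
E
python3 - <<'E'
from h import *
c=eyes.camera("top"); crop(c,200,150,360,270,4,"t3.png")
scraper(c,(240,180,322,235))
E
```

```text
time: 7.78
tool_pos: [0.4264, 0.2102, 0.1523]
tool_rot: [0.542, 0.457, 0.534, -0.461]
force: [3.7, -23.4, 5.7]
opening: 0.0552
handle [241 211  34  18] n 344 mid [0.4484 0.0529] dir [ 0.2  -0.98] len mm 86.0 wid 33.0 low/high end [0.4575 0.0086] [0.4402 0.093 ]
blade [280 203  36  16] n 299 mid [ 0.4733 -0.0561] dir [ 0.199 -0.98 ] len mm 95.0 wid 25.0 low/high end [ 0.4827 -0.1023] [ 0.4637 -0.0093]
blade [273 208   7  14] n 62 mid [0.4632 0.0016] dir [-0.982 -0.189] len mm 35.0 wid 13.0 low/high end [ 0.4462 -0.0017] [0.4802 0.0049]
```

```bash
python3 -m pendant '[[0,0,1.5,0,0,0,0.35],[0,0,3,0,0,0,0.35],[0,0,3.5,0,0,0,0.35],[0,0,0,0,0,0,0.35]]'
python3 - <<'E'
from h import *
plan((0.199,-0.98),(0.480,-0.0885,0.15),(0.480,-0.0885,0.004))
c=eyes.camera("top"); crop(c,150,130,350,270,4,"t3.png")
E
```

```text
time: 8.17
tool_pos: [0.439, 0.1282, 0.1514]
tool_rot: [0.538, 0.459, 0.537, -0.46]
force: [0.3, 0.6, -0.8]
opening: 0.0554
option 1 [-2.6  0.1 -0. ] q6 1.7
option -1 [ 1.774e+02 -0.000e+00 -1.000e-01] q6 1.7
pos [0.439  0.1282 0.1514] chosen 1
[ 0.48  -0.088  0.15 ] shift cm [ 0.14 -0.3  22.05]
[ 0.48  -0.088  0.004] shift cm [14.6  0.   0. ]
```

View pics/t3.png

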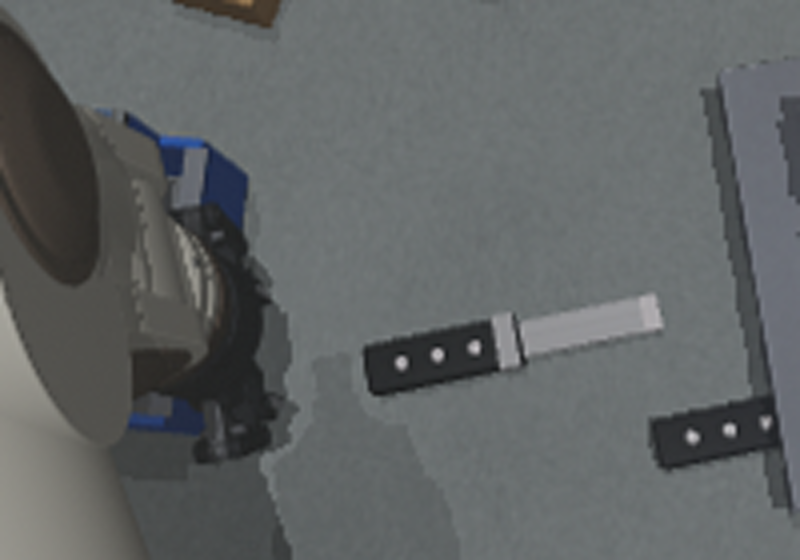

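The narrow scraper lies free, with its tip at crop (660,313) and its butt at (370,370). Gripper pressed lightly against the box front but is clear now. Next I'll take the blade near its tip.

```bash
python3 -m pendant '[[0,0,0,-2.6,0,0,0.4],[0,0,3.5,0,0,0,0.4],[0,0,3.5,0,0,0,0.4],[0,0,3.5,0,0,0,0.4],[0,0,3.5,0,0,0,0.4],[0,0,3.5,0,0,0,0.4],[0,-0.3,3.5,0,0,0,0.4],[0,0,1.05,0,0,0,0.4],[2,0,0,0,0,0,0.4],[3.5,0,0,0,0,0,0.4],[3.5,0,0,0,0,0,0.4],[2.5,0,0,0,0,0,0.4],[2,0,0,0,0,0,0.4],[1,0,0,0,0,0,0.4],[0,0,0,0,0,0,0.4],[0,0,0,0,0,0,0.4]]'
python3 - <<'E'
from h import *
plan((0.199,-0.98),(0.480,-0.0885,0.004))
E
```

```text
time: 9.55
tool_pos: [0.4805, -0.0841, 0.0068]
tool_rot: [0.548, 0.446, 0.548, -0.446]
force: [-0.2, 1.1, 0.4]
opening: 0.0511
option 1 [ 0.2 -0.  -0. ] q6 1.19
option -1 [-179.8    0.    -0. ] q6 1.19
pos [ 0.4805 -0.0841  0.0068] chosen 1
[ 0.48  -0.088  0.004] shift cm [ 0.28 -0.14  0.43]
```

```bash
python3 -m pendant '[[0.2,0,0.4,0,0,0,0.4],[0,0,0,0,0,0,1],[0,0,0,0,0,0,1],[0,0,0,0,0,0,1],[0,0,0,0,0,0,1],[0,0,0,0,0,0,1],[0,0,0,0,0,0,1],[-1,0,0,0,0,0,1],[-1.5,0,0,0,0,0,1],[-1.5,0,0,0,0,0,1],[0,0,0,0,0,0,1]]' 100
python3 - <<'E'
from h import *
s=eyes.camera("side"); c=eyes.camera("top"); crop(s,200,100,400,260,4,"s4.png")
scraper(c,(230,180,340,235))
E
```

```text
time: 10.47
tool_pos: [0.4823, -0.0885, 0.0473]
tool_rot: [0.549, 0.447, 0.547, -0.446]
force: [0.4, 0.0, -1.1]
opening: 0.0208
handle [238 213  12  15] n 118 mid [0.4476 0.0887] dir [ 0.996 -0.089] len mm 39.0 wid 31.0 low/high end [0.4675 0.0869] [0.4289 0.0904]
handle [318 229  22   6] n 64 mid [ 0.4127 -0.1471] dir [ 0.112 -0.994] len mm 57.0 wid 13.0 low/high end [ 0.4151 -0.1679] [ 0.4087 -0.1116]
blade [261 180  65  55] n 2525 mid [ 0.4882 -0.0406] dir [ 0.745 -0.667] len mm 223.0 wid 170.0 low/high end [ 0.5712 -0.1149] [0.4048 0.034 ]
blade [250 180  16  26] n 331 mid [0.5252 0.0539] dir [ 0.986 -0.167] len mm 72.0 wid 37.0 low/high end [0.5607 0.0479] [0.49   0.0599]
```

View pics/s4.png

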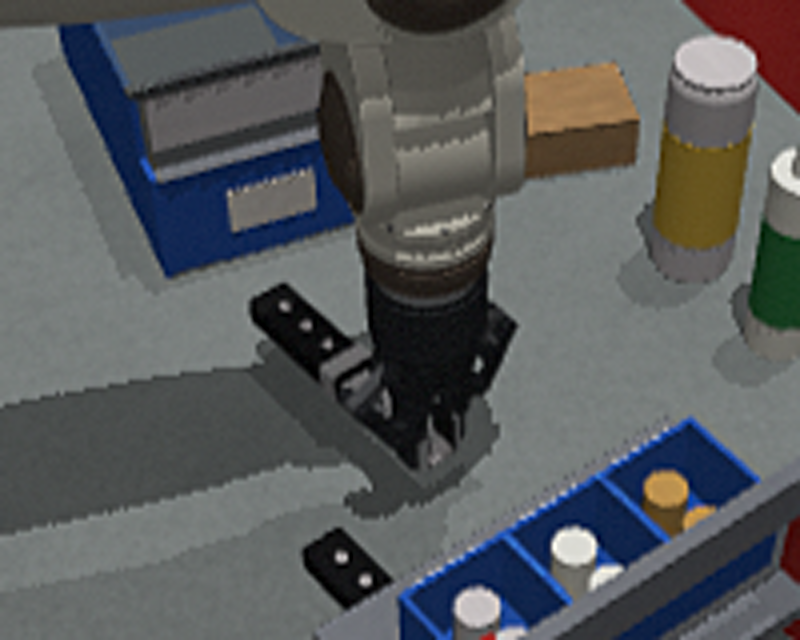

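Run:
```python
from h import *
plan((-0.08,-0.997),(0.482,-0.0885,0.119),(0.504,-0.022,0.119),(0.522,0.2006,0.119))
```

```text
option 1 [16.3  0.  -0. ] q6 1.19
option -1 [-163.7    0.     0. ] q6 1.19
pos [ 0.4812 -0.0884  0.0445] chosen 1
[ 0.482 -0.088  0.119] shift cm [-7.45  0.08  0.01]
[ 0.504 -0.022  0.119] shift cm [ 0.    1.66 -6.8 ]
[0.522 0.201 0.119] shift cm [ 0.000e+00  1.000e-02 -2.233e+01]
```

```bash
python3 -m pendant '[[-2,0,0,0,0,0,1],[-3,0,0,0,0,0,1],[-2.4,0,0,0,0,0,1],[0,0,0,4.1,0,0,1],[0,0,0,4.1,0,0,1],[0,0,0,4.1,0,0,1],[0,0,0,4,0,0,1],[0,0.8,-2,0,0,0,1],[0,0.9,-2.5,0,0,0,1],[0,0,-2,0,0,0,1],[0,0,0,0,0,0,1],[0,0,0,0,0,0,1],[0,0,0,0,0,0,1]]'
python3 - <<'E'
from h import *
s=eyes.camera("side"); c=eyes.camera("top"); crop(s,200,70,400,230,4,"s5.png")
plan((-0.08,-0.997),(0.522,0.2006,0.119))
m=(c["img"].max(2)<55);m[:,:195]=0;m[:,250:]=0;m[:150]=0;m[240:]=0
p=np.argwhere(m)[:,::-1];
w=unp(c,p,.138);print(len(p),w.min(0),w.max(0),w.mean(0))
E
```

```text
time: 11.65
tool_pos: [0.5028, -0.0251, 0.1174]
tool_rot: [-0.479, -0.519, -0.48, 0.52]
force: [0.9, 0.4, -1.4]
opening: 0.0206
option 1 [-0.1  0.   0. ] q6 1.6
option -1 [ 1.799e+02  1.000e-01 -0.000e+00] q6 1.6
pos [ 0.5029 -0.0256  0.1178] chosen 1
[0.522 0.201 0.119] shift cm [ -0.12   0.09 -22.7 ]Traceback (most recent call last):
  File "<stdin>", line 6, in <module>
    return umr_minimum(a, axis, None, out, keepdims, initial, where)
ValueError: zero-size array to reduction operation minimum which has no identity
```

View pics/s5.png

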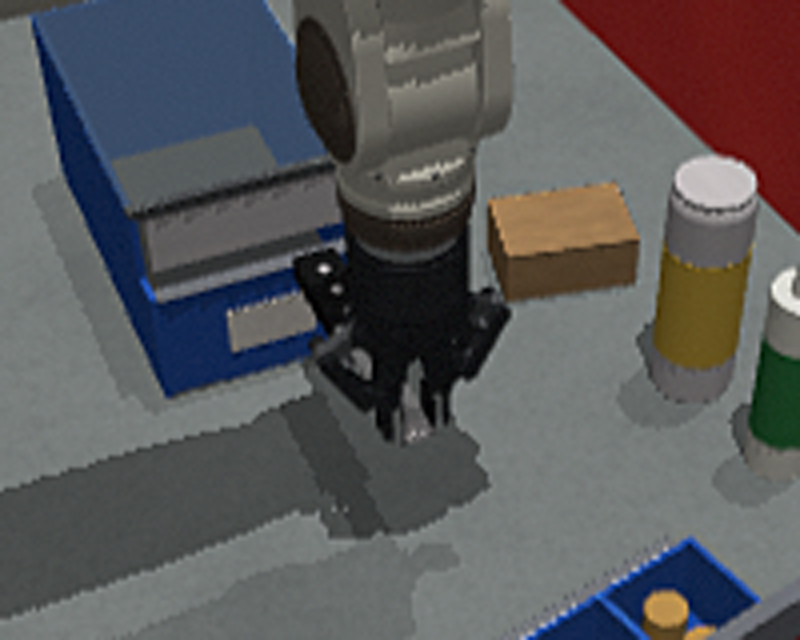

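Run:
```python
from h import *
s=eyes.camera("side")
a=np.array([.08,.997,0]);n=np.array([.997,-.08,0])
g=np.array([.503,-.0255,0])
for z in (.10,.126,.138):
    b=g+.186*a+[0,0,z]
    print(z,((proj(s,[b-n*.017+[0,0,.012],b+n*.017+[0,0,.012],b])-[200,70])*4).round())
```

```text
0.1 [[294. 277.]
 [338. 264.]
 [317. 283.]]
0.126 [[292. 249.]
 [336. 237.]
 [315. 256.]]
0.138 [[291. 236.]
 [335. 224.]
 [314. 243.]]
```

The butt sits at crop (315,260), which matches a height of about 0.12 m, clear of the sill. I'll post it.

```bash
python3 -m pendant '[[-0.4,0,-1,0,0,0,1],[0,0,-1.5,0,0,0,1],[0,0,-1.5,0,0,0,1],[0,0,-1.5,0,0,0,1],[0,0,-1.5,0,0,0,1],[0,0,-1.5,0,0,0,1],[0,0,-1.5,0,0,0,1],[0,0,0,0,0,0,1]]'
python3 -m pendant '[[0,0,-1.5,0,0,0,1],[0,0,-1.5,0,0,0,1],[0,0,-1.5,0,0,0,1],[0,0,-1.5,0,0,0,1],[0,0,-1.5,0,0,0,1],[0,0,-1.5,0,0,0,1],[0,0,-1.5,0,0,0,1],[0,0,0,0,0,0,1],[0,0,0,0,0,0,1]]'
python3 - <<'E'
from h import *
s=eyes.camera("side"); crop(s,200,50,400,210,4,"s6.png")
plan((-0.08,-0.997),(0.522,0.2006,0.121))
E
```

```text
time: 12.47
tool_pos: [0.5114, 0.0766, 0.1224]
tool_rot: [0.48, 0.52, 0.48, -0.519]
force: [0.2, -1.2, -1.9]
opening: 0.0203
time: 13.22
tool_pos: [0.5197, 0.1794, 0.1222]
tool_rot: [-0.48, -0.519, -0.48, 0.52]
force: [-0.4, 0.7, -3.7]
opening: 0.0204
option 1 [-0.  0.  0.] q6 1.98
option -1 [180.   0.  -0.] q6 1.98
pos [0.5196 0.1789 0.1222] chosen 1
[0.522 0.201 0.121] shift cm [ 0.12  0.06 -2.18]
```

View pics/s6.png

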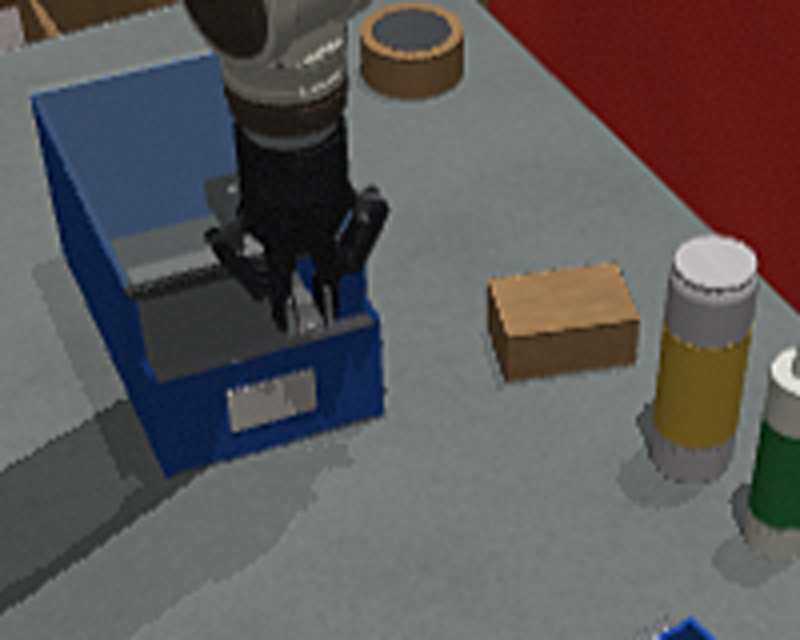

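```bash
python3 -m pendant '[[0,0,-1,0,0,0,1],[0,0,-1,0,0,0,1],[0,0,-0.2,0,0,0,1],[0,0,0,0,0,0,1],[0,0,0,0,0,0,0.55],[0,0,0,0,0,0,0.55],[0,0,0,0,0,0,0.55],[0,0,0,0,0,0,0.55],[0,0,0,0,0,0,0.55],[0,0,0,0,0,0,0.55],[0,0,0,0,0,0,0.55],[0,0,0,0,0,0,0.55]]'
python3 - <<'E'
from h import *
s=eyes.camera("side"); crop(s,200,50,400,210,4,"s7.png")
E
```

```text
time: 14.27
tool_pos: [0.5215, 0.2012, 0.1223]
tool_rot: [0.479, 0.52, 0.479, -0.52]
force: [-0.3, 0.6, 0.6]
opening: 0.0384
```

View pics/s7.png

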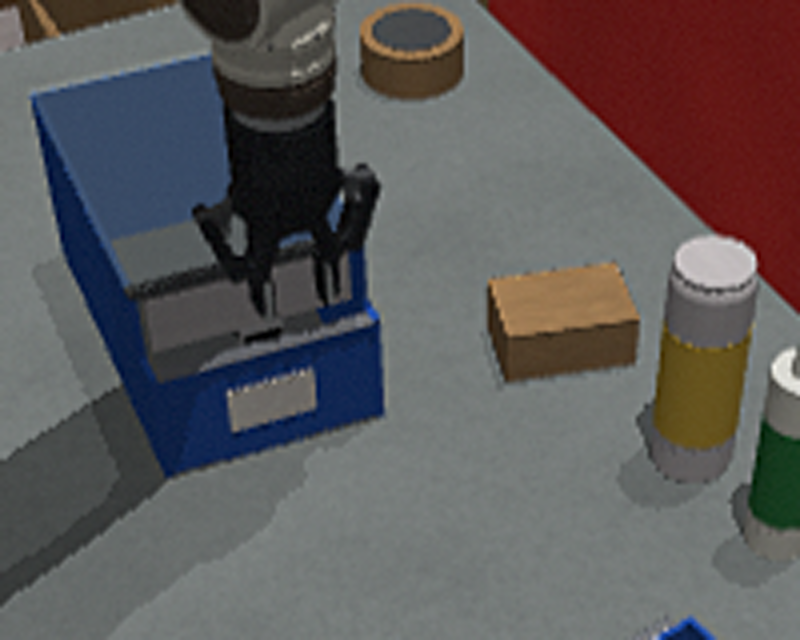

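The narrow scraper dropped in and the flap looks shut; only fingers remain above the sill. On to the second.

```bash
python3 -m pendant '[[-2,0,0,0,0,0,0.55],[-3.5,0,0,0,0,0,0.55],[-3.5,0,0,0,0,0,0.4],[-1,0,3,0,0,0,0.35],[0,0,4,-5,0,0,0.35],[0,0,4,-5,0,0,0.35],[0,0,3,-3.7,0,0,0.35],[0,0,0,0,0,0,0.35]]'
python3 - <<'E'
from h import *
c=eyes.camera("top"); 
scraper(c,(300,200,345,255))
plan((0.17,-0.985),(0.395,-0.118,0.15),(0.395,-0.118,0.003))
cv2.imwrite("pics/t8.png",cv2.resize(c["img"][100:270,40:360],None,fx=2.5,fy=2.5)[:,:,::-1])
E
```

```text
time: 14.98
tool_pos: [0.5191, 0.0574, 0.2227]
tool_rot: [0.539, 0.459, 0.538, -0.459]
force: [-0.3, -0.6, -0.2]
opening: 0.0555
handle [313 228  32  19] n 346 mid [ 0.3993 -0.1393] dir [ 0.214 -0.977] len mm 83.0 wid 35.0 low/high end [ 0.4082 -0.1801] [ 0.3905 -0.0993]
option 1 [-0.9  0.  -0. ] q6 1.53
option -1 [179.1  -0.   -0. ] q6 1.53
pos [0.5191 0.0594 0.2226] chosen 1
[ 0.395 -0.118  0.15 ] shift cm [  7.26 -15.24  15.37]
[ 0.395 -0.118  0.003] shift cm [14.7  0.   0. ]
```

View pics/t8.png

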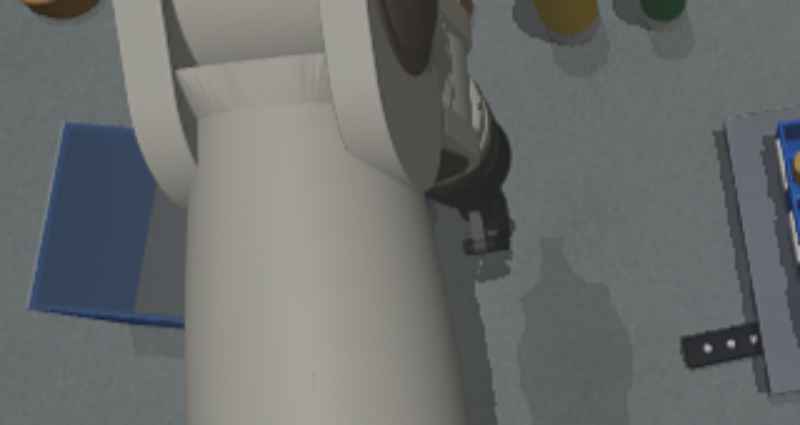

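The second handle is unmoved at crop (720,344). I'll grasp it.

```bash
python3 -m pendant '[[0,0,0,-0.9,0,0,0.35],[1.5,-3.05,3.05,0,0,0,0.35],[1.5,-3.05,3.05,0,0,0,0.35],[1.5,-3.05,3.05,0,0,0,0.35],[1.5,-3.05,3.05,0,0,0,0.35],[1.25,-3.05,3.1,0,0,0,0.35],[0,0,0,0,0,0,0.35],[0,0,0,0,0,0,0.35],[0,0,0,0,0,0,0.35]]'
python3 - <<'E'
from h import *
plan((0.17,-0.985),(0.395,-0.118,0.004))
E
```

```text
time: 15.78
tool_pos: [0.4065, -0.0996, 0.1564]
tool_rot: [0.542, 0.455, 0.542, -0.454]
force: [0.7, -0.4, -0.0]
opening: 0.0554
option 1 [ 0.2 -0.  -0.1] q6 1.16
option -1 [-1.798e+02  1.000e-01 -0.000e+00] q6 1.16
pos [ 0.4065 -0.0996  0.1564] chosen 1
[ 0.395 -0.118  0.004] shift cm [15.24 -1.45  1.62]
```

```bash
python3 -m pendant '[[0,-1.4,1.6,0,0,0,0.35],[3,0,0,0,0,0,0.35],[3.5,0,0,0,0,0,0.35],[3,0,0,0,0,0,0.35],[2.5,0,0,0,0,0,0.35],[1.7,0,0,0,0,0,0.35],[1.2,0,0,0,0,0,0.35],[0,0,0,0,0,0,0.35],[0,0,0,0,0,0,0.35],[0,0,0,0,0,0,1],[0,0,0,0,0,0,1],[0,0,0,0,0,0,1],[0,0,0,0,0,0,1],[0,0,0,0,0,0,1],[0,0,0,0,0,0,1]]' 60
```

```text
time: 17.03
tool_pos: [0.3964, -0.1184, 0.0087]
tool_rot: [0.543, 0.455, 0.541, -0.454]
force: [1.4, 2.6, 5.3]
opening: 0.0324
```

```bash
python3 -m pendant '[[-0.3,0,0,0,0,0,1],[0,0,-1,0,0,0,1],[0,0,-1.5,0,0,0,1],[0,0,-1.5,0,0,0,1],[0,0,-1.5,0,0,0,1],[0,0,-1.5,0,0,0,1],[0,0,-1.5,0,0,0,1],[0,0,-1.5,0,0,0,1],[0,0,-1.5,0,0,0,1],[0,0,-1.5,0,0,0,1],[0,0,-1.5,0,0,0,1],[0,0,-1.5,0,0,0,1],[0,0,-1.5,0,0,0,1],[0,0,-1,0,0,0,1],[0,0,0,0,0,0,1],[0,0,0,0,0,0,1]]'
python3 -m pendant '[[0.3,0,0,0,0,0,1],[0,0,0,0,0,0,1],[0,0,0,0,0,0,0.35],[0,0,0,0,0,0,0.35],[0,0,0,0,0,0,0.35],[0,0,0,0,0,0,0.35],[-2,0,0,0,0,0,0.35],[-3,0,0,0,0,0,0.35],[-4,0,0,0,0,0,0.35],[-4,0,0,0,0,0,0.35],[-4,0,0,0,0,0,0.35],[-3,0,-2,0,0,0,0.35],[0,0,-3,0,0,0,0.35],[0,0,-3,0,0,0,0.35],[0,0,0,0,0,0,0.35],[0,0,0,0,0,0,0.35]]'
python3 - <<'E'
from h import *
c=eyes.camera("top"); scraper(c,(240,190,335,270)); crop(c,200,150,360,270,4,"t9.png")
E
```

```text
time: 18.37
tool_pos: [0.3625, 0.0642, 0.0101]
tool_rot: [0.542, 0.454, 0.542, -0.454]
force: [-0.4, -0.5, -1.5]
opening: 0.0328
time: 19.7
tool_pos: [0.3487, 0.1434, 0.2068]
tool_rot: [0.542, 0.454, 0.542, -0.454]
force: [0.3, -0.4, -0.6]
opening: 0.0555
handle [244 242  36  18] n 313 mid [0.3663 0.042 ] dir [ 0.249 -0.969] len mm 90.0 wid 35.0 low/high end [ 0.3786 -0.006 ] [0.3562 0.0811]
blade [285 233  34  19] n 407 mid [ 0.3893 -0.0681] dir [ 0.203 -0.979] len mm 84.0 wid 35.0 low/high end [ 0.3977 -0.1091] [ 0.3806 -0.0263]
blade [279 240   7  14] n 63 mid [ 0.3788 -0.0153] dir [-0.979 -0.202] len mm 35.0 wid 12.0 low/high end [ 0.3616 -0.0188] [ 0.3956 -0.0118]
```

View pics/t9.png

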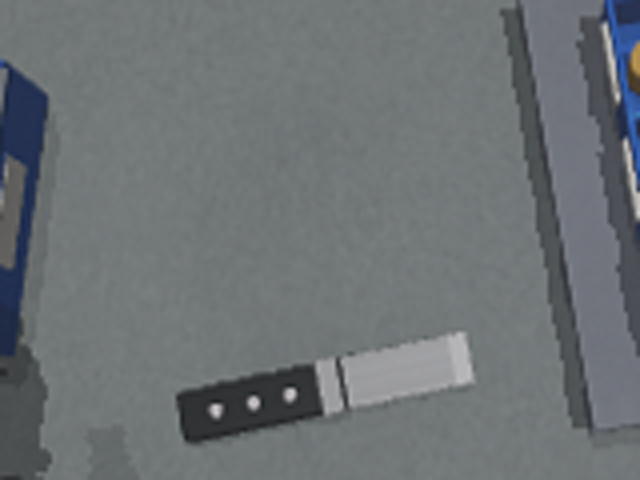

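Medium scraper lies free, tip crop (470,357), butt (183,418). Grasp by the blade.

Run:
```python
from h import *
plan((0.203,-0.979),(0.395,-0.0954,0.15),(0.395,-0.0954,0.004))
```

```text
option 1 [-1.6  0.   0. ] q6 1.78
option -1 [178.4   0.   -0. ] q6 1.78
pos [0.3488 0.1426 0.2068] chosen 1
[ 0.395 -0.095  0.15 ] shift cm [ 5.68 -0.31 24.24]
[ 0.395 -0.095  0.004] shift cm [14.6  0.   0. ]
```

```bash
python3 -m pendant '[[0,-0.3,0,-1.6,0,0,0.3],[0.8,0,3.5,0,0,0,0.3],[0.8,0,3.5,0,0,0,0.3],[0.8,0,3.5,0,0,0,0.3],[0.8,0,3.5,0,0,0,0.3],[0.8,0,3.5,0,0,0,0.3],[0.8,0,3.5,0,0,0,0.3],[0.8,0,3.2,0,0,0,0.3],[3,0,0,0,0,0,0.3],[3,0,0,0,0,0,0.3],[3,0,0,0,0,0,0.3],[2,0,0,0,0,0,0.3],[1.5,0,0,0,0,0,0.3],[0,0,0,0,0,0,0.3],[0,0,0,0,0,0,0.3]]'
python3 - <<'E'
from h import *
plan((0.203,-0.979),(0.395,-0.0954,0.004))
E
```

```text
time: 21.0
tool_pos: [0.3937, -0.0958, 0.0257]
tool_rot: [0.547, 0.447, 0.548, -0.448]
force: [-0.5, -0.3, 0.7]
opening: 0.0601
option 1 [-0.2 -0.   0.1] q6 1.13
option -1 [1.798e+02 1.000e-01 0.000e+00] q6 1.13
pos [ 0.3937 -0.0958  0.0257] chosen 1
[ 0.395 -0.095  0.004] shift cm [ 2.17  0.13 -0.02]
```

```bash
python3 -m pendant '[[1.2,0.1,0,0,0,0,0.3],[1,0,0,0,0,0,0.3],[0,0,0,0,0,0,0.3],[0,0,0,0,0,0,0.3],[0,0,0,0,0,0,1],[0,0,0,0,0,0,1],[0,0,0,0,0,0,1],[0,0,0,0,0,0,1],[0,0,0,0,0,0,1],[0,0,0,0,0,0,1],[-1,0,0,0,0,0,1],[-2,0,0,0,0,0,1],[-3,0,0,0,0,0,1],[-3,0,0,0,0,0,1],[-2.6,0,0,0,0,0,1],[0,0,0,0,0,0,1],[0,0,0,0,0,0,1]]' 100
python3 - <<'E'
from h import *
# sill centre, lateral -30 mm
a=np.array([.08,.997]);n=np.array([.997,-.08]);S=np.array([.491,.190])-.03*n
plan((-0.08,-0.997),(*(S-.215*a),0.12),(*(S+.013*a),0.12))
E
```

```text
time: 22.42
tool_pos: [0.3962, -0.095, 0.1215]
tool_rot: [0.549, 0.447, 0.547, -0.447]
force: [0.6, -0.2, -2.0]
opening: 0.0304
option 1 [16.2  0.  -0.1] q6 1.13
option -1 [-163.8    0.2    0. ] q6 1.13
pos [ 0.3962 -0.095   0.1215] chosen 1
[ 0.444 -0.022  0.12 ] shift cm [ 0.15  4.17 -7.66]
[0.462 0.205 0.12 ] shift cm [  0.    0.  -22.8]
```

```bash
python3 -m pendant '[[0,0,0,4,0,0,1],[0,0,0,4.1,0,0,1],[0,0,0,4.1,0,0,1],[0,0,0,4,0,0,1],[0,1.4,-2,0,0,0,1],[0,1.4,-2.5,0,0,0,1],[0,1.4,-2.5,0,0,0,1],[0,0,-0.6,0,0,0,1],[0,0,0,0,0,0,1],[0,0,0,0,0,0,1],[0,0,0,0,0,0,1]]'
python3 - <<'E'
from h import *
s=eyes.camera("side"); crop(s,200,70,400,230,4,"s10.png")
a=np.array([.08,.997]);n=np.array([.997,-.08]);S=np.array([.491,.190])-.03*n
plan((-0.08,-0.997),(*(S+.013*a),0.12))
g=np.array(readout.get_state()["tool_pos"]);b=np.r_[g[:2]+.181*a,.126]
for z in (.1,.11,.12,.13): b[2]=z+.012;print(z,((proj(s,[b-np.r_[n,0]*.017,b+np.r_[n,0]*.017])-[200,70])*4).round().tolist())
E
```

```text
time: 23.33
tool_pos: [0.4427, -0.023, 0.1194]
tool_rot: [-0.479, -0.519, -0.48, 0.52]
force: [-0.4, -0.6, -1.5]
opening: 0.0306
option 1 [-0.1  0.   0. ] q6 1.6
option -1 [ 1.799e+02  1.000e-01 -0.000e+00] q6 1.6
pos [ 0.4429 -0.0232  0.1197] chosen 1
[0.462 0.205 0.12 ] shift cm [ -0.03   0.09 -22.94]
0.1 [[220.0, 305.0], [264.0, 292.0]]
0.11 [[218.0, 294.0], [263.0, 282.0]]
0.12 [[217.0, 284.0], [262.0, 271.0]]
0.13 [[215.0, 273.0], [261.0, 260.0]]
```

View pics/s10.png

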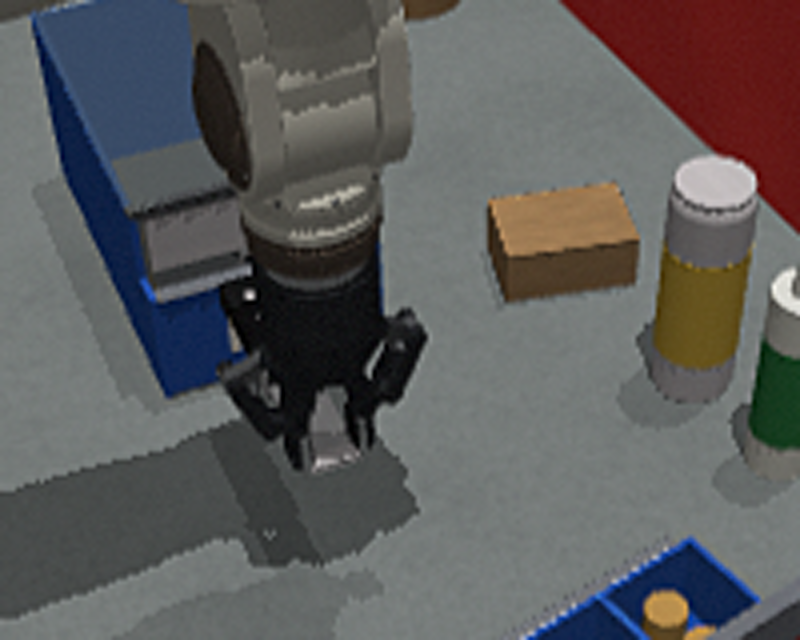

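The butt's top corner at crop (220,287) puts the butt centre at about 0.116 m, slightly drooped. I'll raise 7 mm, then post.

```bash
python3 -m pendant '[[-0.7,0,0,0,0,0,1],[0,0.1,-1.5,0,0,0,1],[0,0,-1.5,0,0,0,1],[0,0,-1.5,0,0,0,1],[0,0,-1.5,0,0,0,1],[0,0,-1.5,0,0,0,1],[0,0,-1.5,0,0,0,1],[0,0,-1.5,0,0,0,1],[0,0,0,0,0,0,1]]'
python3 -m pendant '[[0,0,-1.5,0,0,0,1],[0,0,-1.5,0,0,0,1],[0,0,-1.5,0,0,0,1],[0,0,-1.5,0,0,0,1],[0,0,-1.5,0,0,0,1],[0,0,-1.5,0,0,0,1],[0,0,-1.5,0,0,0,1],[0,0,0,0,0,0,1],[0,0,0,0,0,0,1]]'
python3 - <<'E'
from h import *
s=eyes.camera("side"); crop(s,200,50,400,210,4,"s11.png")
a=np.array([.08,.997]);n=np.array([.997,-.08]);S=np.array([.491,.190])-.03*n
plan((-0.08,-0.997),(*(S+.013*a),0.125))
E
```

```text
time: 24.13
tool_pos: [0.4531, 0.0831, 0.1275]
tool_rot: [0.48, 0.52, 0.48, -0.519]
force: [-0.3, -0.6, -2.8]
opening: 0.0305
time: 24.88
tool_pos: [0.4615, 0.1862, 0.1272]
tool_rot: [-0.48, -0.519, -0.48, 0.52]
force: [0.6, 0.6, -2.6]
opening: 0.0309
option 1 [-0.  0.  0.] q6 2.03
option -1 [180.   0.  -0.] q6 2.03
pos [0.4614 0.1859 0.1272] chosen 1
[0.462 0.205 0.125] shift cm [ 0.22 -0.09 -1.95]
```

View pics/s11.png

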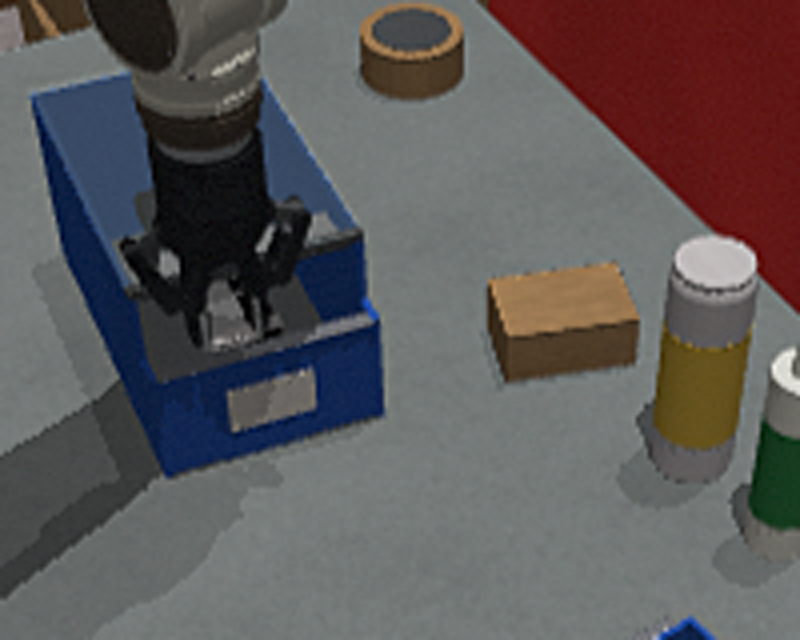

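The handle is through and the flap is open; only the blade tail is at the sill, crop (220,340). I'll finish and release, then retreat and inspect.

```bash
python3 -m pendant '[[0,0,-1,0,0,0,1],[0,0,-0.8,0,0,0,1],[0,0,0,0,0,0,1],[0,0,0,0,0,0,0.42],[0,0,0,0,0,0,0.42],[0,0,0,0,0,0,0.42],[0,0,0,0,0,0,0.42],[0,0,0,0,0,0,0.42],[0,0,0,0,0,0,0.42],[0,0,0,0,0,0,0.42],[0,0,0,0,0,0,0.42],[-2,0,0,0,0,0,0.42],[-3.5,0,0,0,0,0,0.42],[-3.5,0,0,0,0,0,0.42],[-1,0,3,0,0,0,0.42],[0,0,4,0,0,0,0.42],[0,0,4,0,0,0,0.42],[0,0,4,0,0,0,0.42],[0,0,0,0,0,0,0.42]]'
python3 -m pendant '[[0,-3,3,0,0,0,0.42],[0,-3,3,0,0,0,0.42],[0,-3,3,0,0,0,0.42],[0,-3,3,0,0,0,0.42],[0,0,0,0,0,0,0.42]]'
python3 - <<'E'
from h import *
s=eyes.camera("side"); c=eyes.camera("top")
A=cv2.resize(s["img"][50:180,200:300],None,fx=4,fy=4,interpolation=cv2.INTER_CUBIC); B=cv2.resize(c["img"][140:250,45:215],None,fx=2.3,fy=2.3,interpolation=cv2.INTER_CUBIC)
im=np.zeros((520,800,3),np.uint8); im[:,:400]=A; im[:B.shape[0],405:405+B.shape[1]]=B[:,:395]; cv2.imwrite("pics/end.png",im[:,:,::-1])
for n in("top","side"):
  for q in ("wide_scraper_mid","medium_scraper_mid","narrow_scraper_mid","aerosol","cartridge","carton"):
    print(n,q,[(round(d["conf"],2),(np.array(d["box"])*[640,400,640,400]).round().tolist()) for d in eyes.look_for(n,q)[:4]])
E
```

```text
time: 26.52
tool_pos: [0.4503, 0.0501, 0.2276]
tool_rot: [-0.479, -0.521, -0.478, 0.521]
force: [-0.3, 0.4, 0.5]
opening: 0.0496
time: 26.93
tool_pos: [0.3201, -0.0555, 0.228]
tool_rot: [-0.479, -0.521, -0.478, 0.521]
force: [-0.7, 0.0, 0.8]
opening: 0.0493
top wide_scraper_mid []
top medium_scraper_mid [(0.58, [373.0, 312.0, 444.0, 343.0])]
top narrow_scraper_mid [(0.73, [370.0, 58.0, 390.0, 126.0]), (0.64, [451.0, 206.0, 502.0, 274.0]), (0.49, [182.0, 188.0, 192.0, 199.0]), (0.21, [329.0, 118.0, 426.0, 256.0])]
top aerosol [(0.6, [246.0, 63.0, 282.0, 116.0])]
top cartridge [(0.91, [289.0, 65.0, 315.0, 112.0])]
top carton [(0.74, [187.0, 89.0, 234.0, 137.0])]
side wide_scraper_mid [(0.71, [262.0, 131.0, 270.0, 131.0]), (0.45, [278.0, 205.0, 417.0, 317.0])]
side medium_scraper_mid [(0.9, [227.0, 307.0, 251.0, 396.0])]
side narrow_scraper_mid [(0.79, [324.0, 362.0, 422.0, 390.0]), (0.77, [415.0, 216.0, 481.0, 240.0])]
side aerosol [(0.74, [360.0, 109.0, 389.0, 171.0])]
side cartridge [(0.65, [388.0, 126.0, 410.0, 189.0])]
side carton [(0.58, [321.0, 117.0, 362.0, 145.0])]
```

View pics/end.png

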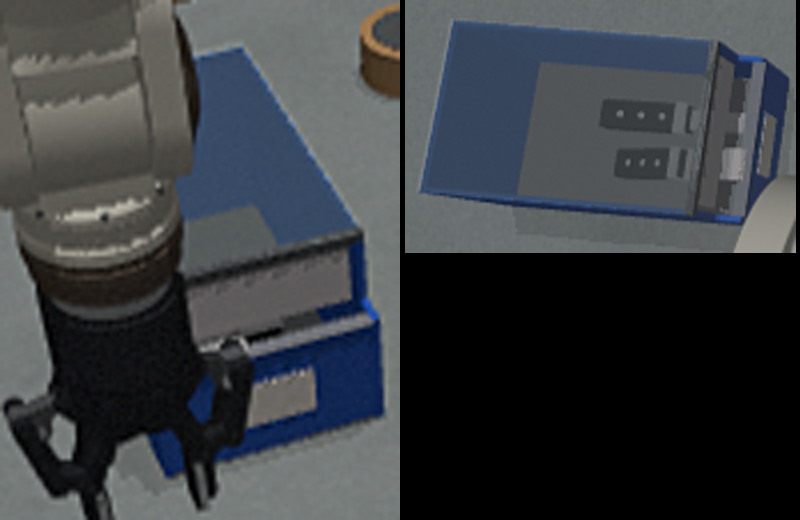

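```bash
python3 -m pendant '[[0,-3.5,1,0,0,0,0.42],[0,-3.5,2,0,0,0,0.42],[0,-3,3,0,0,0,0.42],[0,0,0,0,0,0,0.42],[0,0,0,0,0,0,0.42]]'
python3 - <<'E'
from h import *
c=eyes.camera("top")
s=eyes.camera("side")
P=lambda x,y:(45+(x-405)/2.3-.3,140+y/2.3-.3)
S=np.array([.491,.190,0]);a=np.array([.08,.997,0]);n=np.array([-.997,.08,0])
def bx(p): d=p-S; return np.round([d@a*1000,d@n*1000,p[2]*1000])
for nm,b,t,L in (("narrow",P(600,115),P(746,122),200),("medium",P(614,162),P(743,165),195)):
    for zb in (.012,.03):
        for zt in (.016,.05,.08,.1,.11):
            B=unp(c,b,zb+.012)[0];T=unp(c,t,zt)[0]; print(nm,zb,zt,bx(B),bx(T),"L",round(np.linalg.norm(T-B)*1000),L)
A=cv2.resize(c["img"][160:240,120:220],None,fx=5,fy=5,interpolation=cv2.INTER_CUBIC); B=cv2.resize(s["img"][90:180,220:300],None,fx=5,fy=5,interpolation=cv2.INTER_CUBIC)[:,:300]
im=np.zeros((450,800,3),np.uint8); im[:400,:500]=A; im[:,500:]=B; im=np.clip(im.astype(int)*1.6,0,255).astype(np.uint8); cv2.imwrite("pics/end2.png",im[:,:,::-1])
E
```

```text
time: 28.05
tool_pos: [0.2226, -0.1028, 0.2274]
tool_rot: [0.478, 0.522, 0.477, -0.521]
force: [-0.0, 0.5, 0.3]
opening: 0.0496
narrow 0.012 0.016 [211. -24.  24.] [ 41. -30.  16.] L 171 200
narrow 0.012 0.05 [211. -24.  24.] [ 29. -24.  50.] L 184 200
narrow 0.012 0.08 [211. -24.  24.] [ 18. -20.  80.] L 201 200
narrow 0.012 0.1 [211. -24.  24.] [ 11. -17. 100.] L 215 200
narrow 0.012 0.11 [211. -24.  24.] [  7. -15. 110.] L 222 200
narrow 0.03 0.016 [202. -21.  42.] [ 41. -30.  16.] L 163 200
narrow 0.03 0.05 [202. -21.  42.] [ 29. -24.  50.] L 173 200
narrow 0.03 0.08 [202. -21.  42.] [ 18. -20.  80.] L 188 200
narrow 0.03 0.1 [202. -21.  42.] [ 11. -17. 100.] L 200 200
narrow 0.03 0.11 [202. -21.  42.] [  7. -15. 110.] L 206 200
medium 0.012 0.016 [186.  30.  24.] [38. 21. 16.] L 149 195
medium 0.012 0.05 [186.  30.  24.] [26. 25. 50.] L 163 195
medium 0.012 0.08 [186.  30.  24.] [15. 28. 80.] L 180 195
medium 0.012 0.1 [186.  30.  24.] [  8.  31. 100.] L 194 195
medium 0.012 0.11 [186.  30.  24.] [  4.  32. 110.] L 201 195
medium 0.03 0.016 [177.  32.  42.] [38. 21. 16.] L 142 195
medium 0.03 0.05 [177.  32.  42.] [26. 25. 50.] L 152 195
medium 0.03 0.08 [177.  32.  42.] [15. 28. 80.] L 167 195
medium 0.03 0.1 [177.  32.  42.] [  8.  31. 100.] L 179 195
medium 0.03 0.11 [177.  32.  42.] [  4.  32. 110.] L 186 195
```

View pics/end2.png

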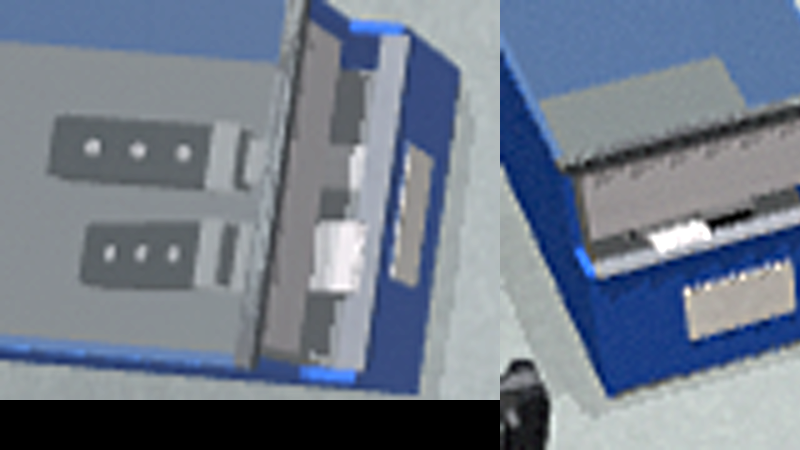

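Both scrapers are through the slot, with handles seen under the clear roof. The tails lean up against the front wall: the medium blade is at end2 (340,255), close to the sill, and the narrow one is at (358,168), just behind it. I've used my 16 views, so from here I'll triangulate numerically.

```bash
cat >> h.py <<'E'
S=np.array([.491,.190,0]);a_=np.array([.08,.997,0])/np.hypot(.08,.997);n_=np.array([-a_[1],a_[0],0])
def bx(p): d=np.array(p)-S; return np.round([d@a_*1000,d@n_*1000,p[2]*1000])
def b2w(x,y,z): return S+a_*x/1000+n_*y/1000+[0,0,z/1000]
def tri(c,s,uv,st):
    A=[];B=[]
    for k,p in((c,uv),(s,st)):
        o=np.array(k["T"])[:3,3];d=unp(k,p,0)[0]-o;d/=np.linalg.norm(d);M=np.eye(3)-np.outer(d,d);A.append(M);B.append(M@o)
    x=np.linalg.solve(A[0]+A[1],B[0]+B[1]); return x,np.linalg.norm((np.eye(3)-0)@A[0]@x-B[0])*1000
def bright(c,roi,th):
    l,t,r,b=roi;m=(c["img"].min(2)>th).astype(np.uint8);k=np.zeros_like(m);k[t:b,l:r]=m[t:b,l:r]
    n,lb,st,ce=cv2.connectedComponentsWithStats(k)
    for i in range(1,n):
        if st[i,4]>3: print(st[i].tolist(),ce[i].round(1))
E
python3 - <<'E'
from h import *
c=eyes.camera("top");s=eyes.camera("side")
g=c["img"].min(2); 
print("top row 190-215 cols 178-206"); 
for r in (188,191,194,197,202,206,210,214,218): print(r,g[r,178:206].tolist())
print("side"); g=s["img"].min(2)
for col in (250,253,256,259,262,265,268,271): print(col,g[126:148,col].tolist())
x,e=tri(c,s,(192.5,211.2),(256.6,140)); print("tip",bx(x),e)
for q in ((0,0,100),(6,0,100),(31,0,102)): print(q,proj(c,b2w(*q)).round(1),proj(s,b2w(*q)).round(1))
E
```

```text
top row 190-215 cols 178-206
188 [82, 80, 81, 82, 83, 81, 82, 79, 61, 61, 61, 61, 55, 57, 90, 97, 105, 105, 103, 106, 107, 34, 35, 59, 41, 32, 34, 35]
191 [85, 82, 81, 82, 81, 81, 82, 82, 83, 82, 82, 86, 128, 136, 133, 103, 103, 104, 105, 106, 84, 29, 44, 114, 90, 91, 91, 87]
194 [85, 82, 81, 82, 82, 82, 83, 82, 82, 82, 80, 86, 135, 132, 125, 102, 104, 103, 104, 106, 42, 30, 43, 109, 89, 89, 91, 90]
197 [83, 82, 82, 82, 82, 82, 74, 71, 74, 74, 74, 81, 122, 119, 111, 104, 104, 104, 106, 95, 26, 40, 98, 87, 90, 90, 91, 90]
202 [82, 82, 82, 81, 83, 77, 56, 57, 58, 58, 60, 93, 91, 97, 104, 104, 104, 106, 106, 32, 33, 61, 99, 90, 91, 92, 89, 44]
206 [82, 81, 82, 82, 85, 119, 119, 119, 134, 134, 150, 149, 148, 135, 135, 110, 104, 105, 73, 29, 45, 122, 89, 90, 90, 91, 81, 32]
210 [81, 81, 82, 81, 83, 121, 117, 118, 133, 144, 148, 147, 149, 137, 110, 100, 105, 105, 34, 33, 69, 112, 90, 92, 92, 92, 40, 34]
214 [81, 82, 83, 81, 78, 118, 117, 132, 136, 148, 148, 147, 130, 126, 115, 102, 104, 72, 29, 48, 127, 92, 93, 93, 93, 76, 31, 35]
218 [82, 83, 82, 68, 75, 76, 74, 80, 92, 96, 94, 103, 99, 1
[... 305 characters left out ...]
43, 166, 157, 159, 144, 101, 32, 9, 12, 17, 16, 10, 32]
259 [92, 94, 92, 93, 94, 93, 66, 54, 130, 171, 170, 158, 121, 103, 48, 4, 7, 15, 16, 14, 49, 93]
262 [93, 94, 91, 94, 94, 88, 80, 61, 0, 13, 77, 122, 108, 72, 5, 9, 16, 15, 12, 31, 80, 104]
265 [92, 93, 92, 94, 92, 80, 71, 6, 26, 82, 119, 112, 89, 0, 12, 13, 9, 13, 12, 69, 110, 102]
268 [92, 91, 95, 91, 81, 77, 26, 5, 69, 123, 118, 108, 6, 13, 14, 13, 13, 10, 94, 145, 99, 100]
271 [93, 95, 90, 66, 47, 49, 47, 78, 118, 121, 106, 17, 7, 8, 11, 8, 3, 61, 120, 99, 101, 101]
tip [ 7. 30. 96.] 0.3930873489068427
(0, 0, 100) [[196.4 199.6]] [[266.8 137.7]]
(6, 0, 100) [[194.  199.4]] [[266.2 136.5]]
(31, 0, 102) [[183.8 198.5]] [[263.4 131.1]]
```

Medium tip is at box x≈7 mm, z≈97 mm, right on the sill's inner edge. That is too close to trust, so I'll push it down and in with shut fingers tilted 35°.

```bash
cat >> h.py <<'E'
def shifts(*T):
    s=readout.get_state(); w,x,y,z=s["tool_rot"]; R0=R.from_quat([x,y,z,w]); p=np.array(s["tool_pos"])
    M=R0.as_matrix(); print("at",bx(p),"tool x in box",np.round([M[:,0]@a_,M[:,0]@n_,M[2,0]],2),"z",np.round([M[:,2]@a_,M[:,2]@n_,M[2,2]],2),"q",np.round(s["q"],2).tolist())
    for t in T:
        q=b2w(*t); print(t,np.round(R0.inv().apply(q-p)*100,2)); p=q
E
python3 - <<'E'
from h import *
shifts((-150,28,200))
E
```

```text
at [-311.  243.  227.] tool x in box [ 0.  0. -1.] z [-1. -0. -0.] q [-0.42, -0.64, -0.4, 1.81, 0.0, 1.23]
(-150, 28, 200) [  2.69  21.5  -16.1 ]
```

```bash
python3 -m pendant '[[0,3,-2.3,0,0,0,1],[0,3,-2.3,0,0,0,1],[0.5,3,-2.3,0,0,0,1],[0.5,3,-2.3,0,0,0,1],[0.5,3,-2.3,0,0,0,1],[0.5,3,-2.3,0,0,0,1],[0.5,3.5,-2.3,0,0,0,1],[0,0,0,0,5,0,1],[0,0,0,0,5,0,1],[0,0,0,0,5,0,1],[0,0,0,0,5,0,1],[0,0,0,0,5,0,1],[0,0,0,0,5,0,1],[0,0,0,0,5,0,1],[0,0,0,0,0,0,1],[0,0,0,0,0,0,1],[0,0,0,0,0,0,1]]'
python3 - <<'E'
from h import *
shifts((-25,28,125),(12,28,114),(24,28,99),(32,28,87))
E
```

```text
time: 29.67
tool_pos: [0.4504, 0.0423, 0.2019]
tool_rot: [0.314, 0.651, 0.602, -0.34]
force: [0.9, 0.4, -0.1]
opening: -0.0001
at [-150.   29.  202.] tool x in box [ 0.57  0.   -0.82] z [-0.82 -0.   -0.57] q [-0.27, -0.11, -0.18, 1.64, 0.6, 1.34]
(-25, 28, 125) [13.49  0.09 -5.9 ]
(12, 28, 114) [ 3.02  0.01 -2.41]
(24, 28, 99) [ 1.92  0.   -0.13]
(32, 28, 87) [1.44 0.   0.03]
```

```bash
python3 -m pendant '[[3,0.1,-1.5,0,0,0,1],[3,0,-1.5,0,0,0,1],[3,0,-1.5,0,0,0,1],[2.5,0,-1.4,0,0,0,1],[2,0,0,0,0,0,1],[1,0,-0.8,0,0,0,1],[1,0,-0.8,0,0,0,1],[1,0,-0.8,0,0,0,1],[0,0,0,0,0,0,1],[0,0,0,0,0,0,1]]'
python3 -m pendant '[[0.5,0,0,0,0,0,1],[0.5,0,0,0,0,0,1],[0.5,0,0,0,0,0,1],[0.5,0,0,0,0,0,1],[0,0,0,0,0,0,1]]'
python3 - <<'E'
from h import *
shifts((32,28,87))
E
```

```text
time: 30.5
tool_pos: [0.4639, 0.2047, 0.1151]
tool_rot: [0.314, 0.651, 0.602, -0.339]
force: [0.2, -0.1, 0.2]
opening: 0.0
time: 30.92
tool_pos: [0.4662, 0.216, 0.0993]
tool_rot: [0.313, 0.653, 0.602, -0.337]
force: [2.5, 8.3, 4.6]
opening: 0.0003
at [24. 27. 99.] tool x in box [ 0.58 -0.   -0.82] z [-0.82 -0.   -0.58] q [0.12, -0.18, -0.44, 1.17, 0.6, 1.81]
(32, 28, 87) [ 1.47 -0.12  0.05]
```

```bash
python3 -m pendant '[[-0.2,0,-0.5,0,0,0,1],[0,0,0,0,0,0,1]]'; python3 -m pendant '[[0.5,0,-0.1,0,0,0,1],[0.5,0,-0.1,0,0,0,1],[0.5,0,0,0,0,0,1],[0,0,0,0,0,0,1]]'
python3 - <<'E'
from h import *
shifts((40,28,84))
c=eyes.camera("top");g=c["img"].min(2)
for x0,y0 in ((75,130),):
    for r in range(184,222,3): print(r,"".join("#" if v<62 else "." for v in g[r,120:185]))
E
```

```text
time: 31.08
tool_pos: [0.4658, 0.2179, 0.1032]
tool_rot: [0.313, 0.652, 0.601, -0.339]
force: [-1.0, 0.2, 0.5]
opening: 0.0
time: 31.42
tool_pos: [0.4656, 0.2283, 0.0901]
tool_rot: [0.313, 0.651, 0.602, -0.34]
force: [-0.3, 0.1, -0.7]
opening: -0.0002
at [36. 28. 90.] tool x in box [ 0.57  0.   -0.82] z [-0.82  0.   -0.57] q [0.14, -0.17, -0.45, 1.14, 0.59, 1.84]
(40, 28, 84) [0.72 0.03 0.03]
184 ...........#############.........................................
187 ...........#######.##############................................
190 ..........#######...######...####................................
193 ..........#######################................................
196 ....................##.##########................................
199 .................................................................
202 .................................................................
205 .........################........................................
208 .........#######..###########..##................................
211 .........######...######....#...#................................
214 ........#############.##.#......#................................
217 ............................#####................................
220 .................................................................
```

Medium has slid in about 23 mm. I'll retreat along the finger axis and do the same behind the narrow one.

```bash
python3 -m pendant '[[-1,0,0,0,0,0,1],[-1,0,0,0,0,0,1],[-1.5,0,0.5,0,0,0,1],[-2,0,0.5,0,0,0,1],[-3,0,1,0,0,0,1],[-3,0,1,0,0,0,1],[-3,0,2,0,0,0,1],[0,0,3,0,0,0,1],[0,0,0,0,0,0,1],[0,0,0,0,0,0,1]]'
python3 - <<'E'
from h import *
shifts((-25,-20,125),(12,-20,118),(18,-20,114),(36,-20,90))
c=eyes.camera("top");s=eyes.camera("side")
g=c["img"].min(2)
for r in range(176,224,2): print(r,"".join("#" if v<64 else ("o" if v>112 else ".") for v in g[r,120:215]))
g=s["img"].min(2)
for r in range(122,146): print(r,"".join("#" if v<64 else ("o" if v>125 else ".") for v in g[r,236:296]))
E
```

```text
time: 32.3
tool_pos: [0.4544, 0.0788, 0.1638]
tool_rot: [0.312, 0.653, 0.601, -0.34]
force: [-0.0, -0.3, -0.4]
opening: 0.0
at [-114.   28.  164.] tool x in box [ 0.57 -0.   -0.82] z [-0.82  0.   -0.57] q [-0.19, -0.14, -0.28, 1.51, 0.61, 1.44]
(-25, -20, 125) [ 8.27  4.74 -5.07]
(12, -20, 118) [ 2.7  -0.01 -2.63]
(18, -20, 114) [ 0.67 -0.   -0.26]
(36, -20, 90) [ 3.  -0.  -0.1]
176 ..........................................................##.......######........###########...
178 ..........................................................##.......######.......############...
180 ..........................................................##.......######.......###########....
182 ..........................................................#........######.......###########....
184 ...........#####################.........................##.......######........###########....
186 ...........###############################......##.......##.......######.......############....
188 ..........#######...#######.##############......#........#........######.......###########.....
190 ..........####
[... 2541 characters left out ...]
..#####.##############....#..##.................##
136 ##......#####......##############..##....#........###..#.###
137 ##...#####.........#..################......###.#.##....####
138 #######........#.#....##################.............#######
139 ########.....######.########################......#########.
140 ########.#...##############################################.
141 #####........##############################################.
142 ###..........###############################################
143 ##..........################################################
144 ###.....####################################################
145 ####.#######################################################
```

```bash
python3 - <<'E'
from h import *
c=eyes.camera("top")
for nm,p,L in (("narrow",(130,190),200),("medium",(128.3,211),195)):
    b=bx(unp(c,p,.028)[0]); print(nm,"butt",b,"tip if flat",b[0]-L, "tip if tail on wall at z=90 would need butt",round(6+np.sqrt(L*L-74**2)))
E
python3 -m pendant '[[0,0,3,0,0,0,1],[-2,0,3,0,-5,0,1],[-2,-2,3,0,-5,0,1],[0,-3,1,0,-5,0,1],[0,-3,0,0,-5,0,1],[0,-3,0,0,-5,0,1],[0,-3,0,0,-5,0,1],[0,-3,0,0,-5,0,1],[0,0,0,0,0,0,1],[0,0,0,0,0,0,1]]'
python3 - <<'E'
from h import *
s=eyes.camera("side");c=eyes.camera("top")
g=s["img"].min(2)
for r in range(108,146): print(r,"".join("#" if v<64 else ("o" if v>125 else ".") for v in g[r,236:296]))
for ang in (0,.12,.3): print(ang,[proj(s,b2w(31+50*np.sin(ang),y,152-50*np.cos(ang))).round(1).tolist() for y in (75,0,-75)])
print("sill in",[proj(s,b2w(6,y,100)).round(1).tolist() for y in (75,0,-75)])
for n,k in (("top",c),("side",s)):
  for q in ("medium_scraper_mid","narrow_scraper_mid","aerosol","cartridge","carton"):
    print(n,q,[(round(d["conf"],2),(np.array(d["box"])*[640,400,640,400]).round().tolist()) for d in eyes.look_for(n,q)[:4]])
E
```

```text
narrow butt [208. -23.  28.] tip if flat 8.0 tip if tail on wall at z=90 would need butt 192
medium butt [203.  34.  28.] tip if flat 8.0 tip if tail on wall at z=90 would need butt 186
time: 33.28
tool_pos: [0.2762, -0.0104, 0.1454]
tool_rot: [0.482, 0.52, 0.48, -0.517]
force: [0.1, -0.1, -0.2]
opening: 0.0003
108 ................................##############.......##o....
109 .................................########........######o....
110 .................................###.#.......##########.....
111 .........................................##############.....
112 .....................................##################.....
113 .................................##############....####.....
114 .............................##############........####.....
115 ..........................#############............####.....
116 ......................#############................####.o...
117 .................##############....................####.o...
118 ..............##############.......................####.o...
119 ..........##############...........................####.o...
120 ...
[... 2078 characters left out ...]
0]), (0.57, [184.0, 187.0, 192.0, 200.0])]
top aerosol [(0.74, [327.0, 116.0, 427.0, 253.0]), (0.6, [245.0, 64.0, 276.0, 116.0])]
top cartridge [(0.63, [289.0, 64.0, 317.0, 111.0])]
top carton [(0.57, [185.0, 88.0, 231.0, 135.0])]
side medium_scraper_mid [(0.87, [225.0, 304.0, 250.0, 393.0]), (0.48, [244.0, 134.0, 254.0, 142.0]), (0.46, [215.0, 59.0, 297.0, 170.0])]
side narrow_scraper_mid [(0.9, [413.0, 217.0, 481.0, 240.0]), (0.59, [326.0, 364.0, 420.0, 392.0]), (0.43, [259.0, 129.0, 271.0, 135.0])]
side aerosol [(0.93, [365.0, 109.0, 388.0, 169.0]), (0.6, [277.0, 202.0, 421.0, 317.0])]
side cartridge [(0.91, [390.0, 128.0, 411.0, 189.0])]
side carton [(0.73, [319.0, 117.0, 362.0, 144.0])]
```

Run:
```python
from h import *
c=eyes.camera("top")
for nm,b,L,H,y in (("narrow",(130,190),200,105,-23),("medium",(128.3,211),195,110,34)):
    for zt in (16,40,70,100):   # tip height; butt on floor
        th=np.arcsin((zt-16)/L); co,si=np.cos(th),np.sin(th)
        zb=16+12*co; B=bx(unp(c,b,zb/1000)[0])
        f=lambda d,h:b2w(B[0]-d*co+h*si,B[1],zb-12*co+d*si+h*co) 
        t=f(L,0); print(nm,zt,"tip x",bx(t)[0],"handle end top px",proj(c,f(H,12)).round(1).tolist(),"tip px",proj(c,t).round(1).tolist())
```

```text
narrow 16 tip x 8.0 handle end top px [[168.4, 192.7]] tip px [[204.7, 196.0]]
narrow 40 tip x 9.0 handle end top px [[165.7, 191.8]] tip px [[201.4, 194.5]]
narrow 70 tip x 15.0 handle end top px [[161.4, 190.6]] tip px [[195.4, 192.3]]
narrow 100 tip x 26.0 handle end top px [[156.1, 189.3]] tip px [[187.1, 189.8]]
medium 16 tip x 8.0 handle end top px [[169.1, 214.0]] tip px [[202.0, 216.9]]
medium 40 tip x 10.0 handle end top px [[165.8, 213.2]] tip px [[198.3, 215.7]]
medium 70 tip x 17.0 handle end top px [[161.2, 212.3]] tip px [[192.1, 214.1]]
medium 100 tip x 28.0 handle end top px [[155.4, 211.2]] tip px [[183.5, 212.2]]
```

The handle ends show at columns 168 and 169, as predicted for scrapers lying flat on the floor (168.4 and 169.1). Handing in.

```bash
python3 -c "
from workcell import order
print(order.job_done())"
```

```text
the job is handed in; nothing more can be done
None
```

Both scrapers that were in the rack (narrow and medium; there was no wide one) are in the returns box, posted handle first. I drew each out by its handle, laid it on the bench, took it again by the blade and posted it. The medium one's tail had caught at the sill, so I pushed it in with shut, tilted fingers.

**Last checks:**
- **Scrapers:** In the top camera both fit lying flat on the box floor, with tips about 8 mm and butts 203–208 mm behind the front face. The tips themselves are hidden behind the sill, so their positions are inferred from the handles.
- **Flap:** In the side camera its lower edge is straight and within about 2 pixels of where a shut flap should be.
- **Bystanders:** The can, cartridge and carton were detected within a few pixels of their starting places.
- **Robot:** It was clear of everything and reading about 0 N when I handed in, at about 33 s.

**What went wrong or disagreed:**
- The open gripper pressed on the box front once, at about 23 N, and I backed it off.
- The fingers also brushed the sill at about 8–10 N during the push.
- My first length estimate suggested both tails were leaning on the front wall. The later estimate contradicts that for the narrow one, which I never pushed, and I trust the later one.
- After 16 viewed pictures, the final checks were made from pixel values only.

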